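Lock a bearing block's shaft with its cross pin

TASK

Take the long locking pin (the one with the tall, narrow head) out of the wooden stand and stand it in the hole on top of the steel bearing block, let go, so that it rests on the shaft inside. Then swing the block's ball-ended lever away from the side it leans to, without forcing it, until you feel it come to a dead stop against the pin: there the shaft's hidden cross-hole lies under the pin. Push the pin gently and steadily fully home, its head flat on the block, let go, and leave the other things on the bench where they are.

Things in the scene. Friction and masses are not known exactly. Their poses are not given: they have to be found in the camera images.
- pin: Steel locking pin: shank 14 mm diameter and 90 mm long with a small chamfer at its foot, then a plain round head 24 mm diameter and 30 mm tall (120 mm in all, 120 to 180 g). Origin at the centre of its foot, z up along the pin. At the start it stands upright in one of the stand's two holes, its foot 50 mm below the stand's top, its head from 100 to 130 mm above the bench.
- spare: A different steel pin, to be left alone, in the other hole of the stand: shank 14 mm, flat wide head 36 mm diameter and 12 mm thick, 72 mm in all; its head lies 70 to 82 mm above the bench. Origin at its foot.
- stand: Fixed wooden pin stand, 70 x 160 x 60 mm. Origin at the centre of its underside; its two holes lie on its y axis at y = -40 and +40 mm, 50 mm deep, 16 mm wide.
- block: Fixed steel bearing block, 108 x 70 mm and 114 mm tall, on a 170 x 90 x 12 mm foot. Origin at the centre of its underside, z up. A 64 mm shaft that can turn lies through it along its y axis, 62 mm above the bench. A vertical bore goes through its 20 mm thick roof down to the shaft. Nothing in it needs force: 5 to 8 N more at the lever's ball than turning takes is enough to feel a stop.
- bore (a point): Centre of the bore's mouth, on the block's top face, 114 mm above the bench; axes as the block's. Bore 15.6 mm wide with a 3 mm countersink. A pin put in it comes to rest with its foot 26 mm below this point, in a groove that runs round the shaft, and stays at that height while the shaft turns. The groove ends at the far wall of the shaft's cross-hole, which is about 16 mm wide and out of sight.
- home (a point): Fixed point on the bore's axis, 90 mm under the bore's mouth, where the pin's foot ends up when its head sits on the block's top (head top then 144 mm above the bench). The cross-hole is snug: with the hole in line the pin does not drop by itself; about 10 N of steady push straight down moves it all the way, and it stays where it is left. Out of line it does not move.
- lever: Lever on the shaft's end: hub 76 mm wide, rod 14 mm thick, black ball. Origin on the shaft's axis in the block, 62 mm above the bench; y is the shaft's axis, z runs along the rod, which lies at y = +85 mm. It turns about y with the shaft; upright is 0, plus leans to the block's +x. It starts at -0.42 to -0.3 rad, leaning to the robot; own stops at -0.6 and 0.95.
- knob (a point): Centre of the lever's ball, 32 mm in diameter, 95 mm from the shaft's axis. The lever is stiff and stays where it is left: 2 to 8 N at the ball moves it, most if fingers drag down on it. With the pin in the bore it stops dead, at some lever angle between 0.15 and 0.75 rad, when the cross-hole's far wall meets the pin: the hole is then in line (2 or 3 mm slack at the ball).
- can_a: Spray can, 54 mm wide, 150 mm tall, standing at the back; origin at its underside. To be left alone.
- can_b: Spray can with a paper label, 54 mm wide, 150 mm tall; origin at its underside. To be left alone.
- wrench: Steel wrench, 200 mm long, lying on the bench between stand, block and robot; to be left alone.
- race: Steel bearing race, a ring 90 mm wide and 22 mm tall; to be left alone.
- washer: Steel washer, 44 mm wide and 6 mm thick; to be left alone.
- hammer: Hammer, 280 mm long, lying on the bench; to be left alone.
- driver: Screwdriver, 200 mm long, lying on the bench at the back; to be left alone.

How it is judged:
By the outcome, as a careful person would: the job done as asked, in the order asked, and still so for the second after the job is handed in, with the robot touching nothing.
It also fails if it takes over 72 s, if anything falls off the work surface, if the arm or the gripper's body presses on something with over 40 N, if the wrist force passes 120 N, or if a joint passes its speed limit or range.

ROBOT

A 6-joint arm with a two-finger parallel gripper is mounted at the origin on the work surface. World frame = base frame: x ahead of the robot, y to its left, z up, the work surface at z = 0. Lengths are in m, angles in rad, forces in N, time in s.
With the tool pointing down it reaches from about 0.325 to 0.9 m from the base axis. Payload 6.1 kg.
Tool frame: the origin (TCP) lies midway between the tips of the shut fingers; the grasp point (between the pads) lies 19 mm behind it; z points along the fingers, y is the line along which they close (so a half turn about z gives the same grasp; the last joint's range is limited). The gripper opens to 87 mm and grips with 3 to 60 N. Pads are 19 mm wide; open, the fingers measure 117 mm over their backs; the gripper's body (75 mm by 190 mm) begins 51 mm behind the grasp point.
Start: joints at [-1.242, 0.22, 1.526, -0, 1.395, -0.126], TCP at [0.275, -0.561, 0.223] pointing down, gripper open.
Joint ranges: [-2.98, 2.98], [-0.91, 2.08], [0.09, 2.57], [-1.24, 4.39], [0.2, 2.65], [-2.68, 2.68]. Speed limits (rad/s): [2.57, 2.57, 3.01, 3.14, 3.14, 3.14].

INTERFACE

Orientations are given as a 3x3 rotation matrix whose columns are the frame's x, y, z axes.
In Python, from station import arm gives the robot as it stands. The module is installed in compiled form; this text tells all that it offers.
- The arm moves only by the shell command python3 -m crank 'ROWS' [OPENING] [FORCE]. ROWS is a JSON object whose one key "rows" holds a list of rows, each an object of numbers: "x", "y", "z": the shift along the tool's x, y, z in m; "rx", "ry", "rz": the turn, a rotation vector about the tool's x, y, z in degrees. A call has 1 to 8 rows; each row shifts and turns the commanded pose from where the row before left it, along the tool's axes as they then stand; what a row does not reach is not made up. A row lasts 1/10 s, in which the tool goes at most 50 mm and 8.59 degrees, less where a joint would pass 70% of its speed; a pose out of reach is approached as far as the arm can. A call with a gripper value outside its range is refused whole. OPENING is the opening, from 0 (shut) to 1 (fully open), set as the call begins (- or left out, the last holds). The fingers move at their own pace and stop on an object; FORCE is the grip in N (left out, the last holds). Time passes only in rows, so rows that do not move let the fingers close. It gives the time, the measured TCP pose, the force, the opening and the grip force at its end, in the units of the state.
- arm.state(): the state, without advancing time (a new reading comes with each control period).
- arm.snapshot(name): name is "scene" or "top" or "wrist"; returns the picture (480x640x3 uint8, red, green, blue); there is no depth.
- arm.camera_model(name): a dict with "fx", "fy", "cx", "cy" (pixels), "k1" (the pictures are not rectified: a ray, as slopes to the right and down, at radius r is drawn at 1 + k1 r^2 times it, then the intrinsics apply), "world_from_camera" (4x4, takes a point from camera to world coordinates); the wrist camera has in their place "T_tool_cam" (4x4, takes a point from camera to tool coordinates, whose origin is the TCP and whose axes are the flange's). Camera axes: x right, y up, looking along -z (the intrinsics and any distortion apply to the point x, -y, -z); pixel columns grow to the right and rows downward; lengths in m; the calibration is good to about 2 mm. A picture is of the moment at which its call begins: read the wrist's pose just before it. camera_model takes no time and is no camera call.
- arm.sign_off(): hands the job in; it is judged then, once.
Trained networks look in the newest picture that a camera, given by its name, has taken for a name from the list of things; names that differ only in an ending like _2 or _b are one class to them, and where a whole thing is asked for, a point or a joint stands for the part that bears it (a point fixed in the world has none). Each returns a list of dicts, best first, with "confidence" (0 to 1); they miss things now and then, are a little off and sometimes report something else, mostly with a low value. They report only what shows in the picture. A call takes as long as a camera call.
- arm.cut_out(camera, label): "mask" (480x640 bool, what is visible of it).
- arm.landmark_of(camera, label): "at" ([x, y, z] in m, in the coordinates of the camera as it stood for that picture, good to about 4 mm: a listed point, or the origin of a listed thing).
The state is a dict: "t": time; "joint_positions": joint angles; "joint_velocities": joint speeds; "joint_torque": joint torques, N m; "eef_pos": TCP position; "ee_rot": TCP orientation; "force": force on the tool from outside, world axes, zero at the start; "moment": the same for the moment, N m; "finger_gap": finger opening in m; "finger_force": force on a finger pad.
Only numpy, scipy, OpenCV 4.12 (cv2) and the standard library are available. Lean on these libraries where they do the work, as an engineer would, in place of code of your own. Each camera call takes 0.05 s, during which the arm holds its last target. There are 200 camera calls.

## Working session

There is one attempt and no reset: what is moved stays moved. The work goes in short steps, Python scripts to look and compute and a shell command to move; the robot and the scene stay as the last step left them, time stands still between calls to the robot, and variables do not carry over. Pictures are saved under pics/ and viewed, at most 10 in all, crops included, and the job is handed in when it is done.

```bash
mkdir -p pics; cat > h.py <<'E'
import numpy as np, cv2
from station import arm
def T(cam):
    m=arm.camera_model(cam)
    if cam!='wrist': return np.array(m['world_from_camera'])
    s=arm.state(); A=np.eye(4); A[:3,:3]=s['ee_rot']; A[:3,3]=s['eef_pos']
    return A@np.array(m['T_tool_cam'])
def snap(cam,fn=None):
    t=T(cam); im=arm.snapshot(cam)
    if fn: cv2.imwrite('pics/'+fn,im[:,:,::-1])
    return t,im
def w(t,p): return (t@np.r_[p,1])[:3]
def proj(cam,t,P):
    m=arm.camera_model(cam); p=np.linalg.inv(t)@np.r_[P,1]
    a=np.array([p[0],-p[1]])/-p[2]; a=a*(1+m['k1']*(a@a))
    return np.array([m['fx']*a[0]+m['cx'],m['fy']*a[1]+m['cy']])
def ray(cam,t,u,z):
    m=arm.camera_model(cam); d=np.array([(u[0]-m['cx'])/m['fx'],(u[1]-m['cy'])/m['fy']]); a=d.copy()
    for _ in range(20): a=d/(1+m['k1']*(a@a))
    v=t[:3,:3]@np.array([a[0],-a[1],-1]); o=t[:3,3]; return o+v*(z-o[2])/v[2]
E
python3 - <<'E'
from h import *
np.set_printoptions(precision=4,suppress=True)
for c in ['scene','top']:
    t,im=snap(c,c+'0.png')
    print(c,t[:3,3])
    for n in ['pin','spare','stand','block','bore','knob','lever','can_a']:
        for r in arm.landmark_of(c,n)[:2]: print(c,n,round(r['confidence'],2),w(t,r['at']))
s=arm.state();print(s['t'],s['ee_rot'],arm.camera_model('wrist')['T_tool_cam'])
E
```

```text
scene [1.0026 0.5064 1.0376]
scene pin 0.5 [ 0.4776 -0.2836  0.0063]
scene spare 0.6 [ 0.471  -0.2059  0.008 ]
scene stand 0.64 [ 0.48   -0.2449  0.0003]
scene stand 0.17 [0.5166 0.1026 0.1499]
scene block 0.98 [ 0.5706  0.0319 -0.0025]
scene block 0.53 [0.4488 0.336  0.0011]
scene bore 0.95 [0.5682 0.027  0.1119]
scene knob 0.92 [0.5176 0.1002 0.1495]
scene lever 0.94 [0.5683 0.029  0.0641]
scene can_a 0.91 [ 0.4494  0.336  -0.0007]
scene can_a 0.48 [0.5698 0.0277 0.1118]
top [ 0.3699 -0.051   1.1914]
top pin 0.56 [0.5711 0.031  0.1167]
top pin 0.54 [ 0.4806 -0.2836  0.0095]
top spare 0.71 [ 0.4788 -0.204   0.0103]
top stand 0.88 [ 0.4844 -0.2486 -0.0013]
top block 0.98 [0.5699 0.0262 0.0017]
top bore 0.74 [0.574  0.0287 0.1145]
top bore 0.74 [0.5193 0.0958 0.1535]
top knob 0.62 [0.5191 0.0973 0.1532]
top can_a 0.95 [ 0.7262 -0.1679 -0.0034]
top can_a 0.94 [ 0.447   0.3331 -0.004 ]
0.9 [[ 0.8984  0.4393  0.    ]
 [ 0.4393 -0.8984 -0.    ]
 [ 0.      0.     -1.    ]] [[ 0.0009  0.9551  0.2964  0.0833]
 [ 1.     -0.0005 -0.0013 -0.0005]
 [-0.0011  0.2964 -0.9551 -0.1632]
 [ 0.      0.      0.      1.    ]]
```

View pics/top0.png

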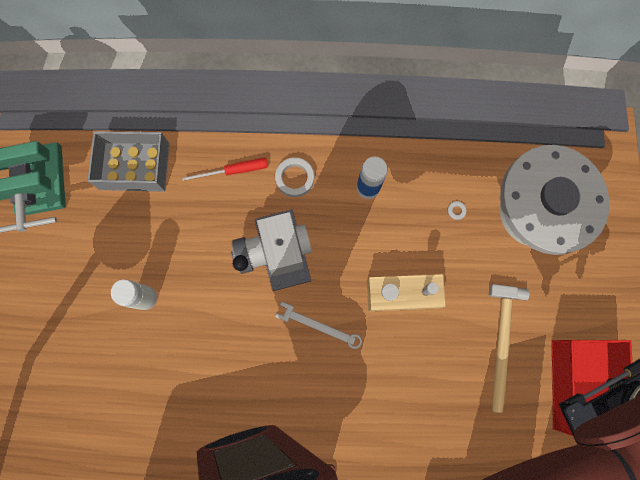

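View pics/scene0.png

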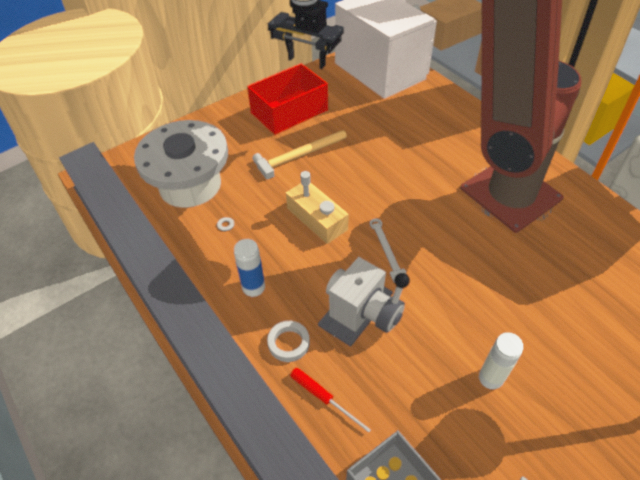

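The top view shows the tall narrow-headed pin at about (432,288) and the spare's wide head at (390,292). The bore is at (279,241) and the black ball at (240,262), with the block yawed about +14°. The scene view agrees: the tall pin is at the stand's far end. I'll turn the tool so its y axis lies along the block's x, then move above the pin.

```bash
python3 -m crank '{"rows":[{"rz":-8},{"rz":-8},{"rz":-8},{"rz":-8},{"rz":-8},{"rz":-8},{"rz":-8},{"rz":-8}]}' 1
python3 -m crank '{"rows":[{"rz":-7},{"rz":-7},{"x":0.03,"y":0.036},{"x":0.03,"y":0.036},{"x":0.03,"y":0.036},{"x":0.03,"y":0.036},{"x":0.03,"y":0.036},{"x":0.03,"y":0.036}]}'
python3 -m crank '{"rows":[{"x":0.02,"y":0.025},{"x":0.019,"y":0.024},{}]}'
python3 - <<'E'
from h import *
np.set_printoptions(precision=4,suppress=True)
t,im=snap('wrist','w1.png')
for n in ['pin','spare','stand']:
    for r in arm.landmark_of('wrist',n)[:2]: print(n,round(r['confidence'],2),w(t,r['at']))
for r in arm.cut_out('wrist','pin')[:2]:
    ys,xs=np.nonzero(r['mask']);print('mask',r['confidence'],xs.min(),xs.max(),ys.min(),ys.max(),xs.mean(),ys.mean())
s=arm.state();print(s['t'],s['eef_pos'],s['ee_rot'],s['force'])
E
```

```text
mask 0.21 186 324 0 217 253.22290446951305 104.72368984720833
1.15 [ 0.2746 -0.5615  0.2225] [[ 0.8983  0.4393  0.    ]
 [ 0.4393 -0.8983  0.    ]
 [ 0.      0.     -1.    ]] [0.6326 0.2517 0.0496]$.rows[0]: bad value
$.rows[0]: bad value
$.rows[0]: bad value
```

View pics/w1.png

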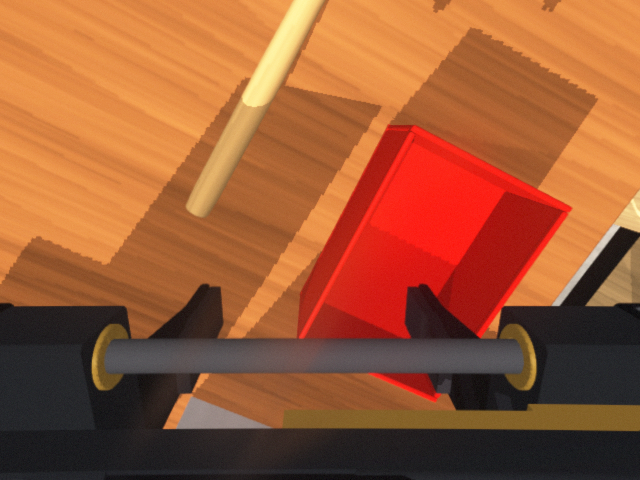

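The moves were refused, so this wrist view still shows the start pose: the fingers over the red bin and the hammer handle at (250,110). The rows probably need all six keys.

```bash
python3 -m crank '{"rows":[{"x":0,"y":0,"z":0,"rx":0,"ry":0,"rz":-8},{"x":0,"y":0,"z":0,"rx":0,"ry":0,"rz":-8},{"x":0,"y":0,"z":0,"rx":0,"ry":0,"rz":-8},{"x":0,"y":0,"z":0,"rx":0,"ry":0,"rz":-8},{"x":0,"y":0,"z":0,"rx":0,"ry":0,"rz":-8},{"x":0,"y":0,"z":0,"rx":0,"ry":0,"rz":-8},{"x":0,"y":0,"z":0,"rx":0,"ry":0,"rz":-8},{"x":0,"y":0,"z":0,"rx":0,"ry":0,"rz":-8}]}' 1
```

```text
t: 1.95
eef_pos: [0.2745, -0.5615, 0.2226]
ee_rot: [[-0.007, 1.0, -0.0], [1.0, 0.007, 0.0], [0.0, -0.0, -1.0]]
force: [0.3, 0.4, 0.5]
finger_gap: 0.0873
finger_force: 0.0
```

```bash
python3 -m crank '{"rows":[{"x":0,"y":0,"z":0,"rx":0,"ry":0,"rz":-7},{"x":0,"y":0,"z":0,"rx":0,"ry":0,"rz":-7},{"x":0.03,"y":0.036,"z":0,"rx":0,"ry":0,"rz":0},{"x":0.03,"y":0.036,"z":0,"rx":0,"ry":0,"rz":0},{"x":0.03,"y":0.036,"z":0,"rx":0,"ry":0,"rz":0},{"x":0.03,"y":0.036,"z":0,"rx":0,"ry":0,"rz":0},{"x":0.03,"y":0.036,"z":0,"rx":0,"ry":0,"rz":0},{"x":0.03,"y":0.036,"z":0,"rx":0,"ry":0,"rz":0}]}' &&
python3 -m crank '{"rows":[{"x":0.02,"y":0.025,"z":0,"rx":0,"ry":0,"rz":0},{"x":0.019,"y":0.024,"z":0,"rx":0,"ry":0,"rz":0},{"x":0,"y":0,"z":0,"rx":0,"ry":0,"rz":0}]}'
python3 - <<'E'
from h import *
np.set_printoptions(precision=4,suppress=True)
t,im=snap('wrist','w2.png')
for n in ['pin','spare','stand']:
    for r in arm.landmark_of('wrist',n)[:2]: print(n,round(r['confidence'],2),w(t,r['at']))
for r in arm.cut_out('wrist','pin')[:2]:
    ys,xs=np.nonzero(r['mask']);print('mask',r['confidence'],xs.min(),xs.max(),ys.min(),ys.max(),xs.mean(),ys.mean())
s=arm.state();print(s['t'],s['eef_pos'],s['ee_rot'],s['force'])
print(proj('wrist',t,[.479,-.284,.13]))
E
```

```text
t: 2.75
eef_pos: [0.4412, -0.3328, 0.2228]
ee_rot: [[-0.243, 0.97, 0.0], [0.97, 0.243, -0.0], [-0.001, 0.0, -1.0]]
force: [1.2, 0.4, -0.1]
finger_gap: 0.087
finger_force: 0.0
t: 3.05
eef_pos: [0.4803, -0.2817, 0.2227]
ee_rot: [[-0.247, 0.969, 0.001], [0.969, 0.247, 0.001], [0.001, 0.001, -1.0]]
force: [-0.4, -0.4, 0.8]
finger_gap: 0.087
finger_force: 0.0
pin 0.92 [ 0.479  -0.2861  0.0149]
spare 0.57 [ 0.4767 -0.2072  0.0108]
stand 0.7 [ 0.4778 -0.242   0.0039]
mask 0.62 295 327 217 264 311.3861471861472 242.52294372294372
3.3 [ 0.4778 -0.2855  0.2225] [[-0.2417  0.9703 -0.0003]
 [ 0.9703  0.2417 -0.0002]
 [-0.0001 -0.0003 -1.    ]] [-0.3941  0.9931 -0.1284]
[308.6536 248.2999]
```

View pics/w2.png

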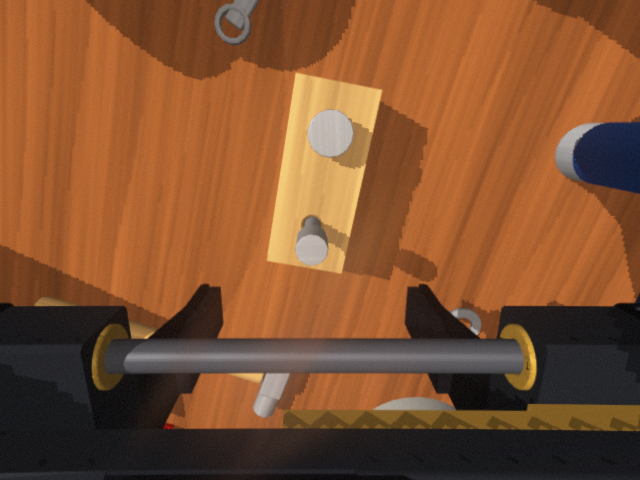

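The wrist view shows the pin's head top at about (312,249) and the spare at (330,133). I'll compute the offset to the pin.

```bash
python3 - <<'E'
from h import *
np.set_printoptions(precision=4,suppress=True)
for i in range(3):
    t,im=snap('wrist'); s=arm.state(); print(s['eef_pos'], s['ee_rot'][0])
    P=ray('wrist',t,(312,249),.13); R=np.array(s['ee_rot']); print(P, R.T@(P-s['eef_pos']))
g=cv2.cvtColor(im,cv2.COLOR_RGB2GRAY); b=(g[215:275,285:340]>0)
print(cv2.HoughCircles(g[200:290,270:360],cv2.HOUGH_GRADIENT,1,20,param1=100,param2=12,minRadius=12,maxRadius=22))
E
```

```text
[ 0.4778 -0.2856  0.2225] [-0.2414  0.9704 -0.0002]
[ 0.4788 -0.2878  0.13  ] [-0.0024  0.0005  0.0925]
[ 0.4778 -0.2856  0.2225] [-0.2412  0.9705 -0.0002]
[ 0.4787 -0.2879  0.13  ] [-0.0024  0.0004  0.0925]
[ 0.4779 -0.2856  0.2225] [-0.2413  0.9704 -0.0001]
[ 0.4787 -0.2879  0.13  ] [-0.0025  0.0003  0.0925]
[[[45.5 46.5 16.9]]]
```

```bash
python3 -m crank '{"rows":[{"x":-0.002,"y":0.001,"z":0.03,"rx":0,"ry":0,"rz":0},{"x":0,"y":0,"z":0.03,"rx":0,"ry":0,"rz":0},{"x":0,"y":0,"z":0.03,"rx":0,"ry":0,"rz":0},{"x":0,"y":0,"z":0.02,"rx":0,"ry":0,"rz":0},{"x":0,"y":0,"z":0.014,"rx":0,"ry":0,"rz":0},{"x":0,"y":0,"z":0,"rx":0,"ry":0,"rz":0},{"x":0,"y":0,"z":0,"rx":0,"ry":0,"rz":0}]}' &&
python3 -m crank '{"rows":[{"x":0,"y":0,"z":0,"rx":0,"ry":0,"rz":0},{"x":0,"y":0,"z":0,"rx":0,"ry":0,"rz":0},{"x":0,"y":0,"z":0,"rx":0,"ry":0,"rz":0},{"x":0,"y":0,"z":0,"rx":0,"ry":0,"rz":0},{"x":0,"y":0,"z":0,"rx":0,"ry":0,"rz":0},{"x":0,"y":0,"z":0,"rx":0,"ry":0,"rz":0},{"x":0,"y":0,"z":0,"rx":0,"ry":0,"rz":0}]}' 0 30
```

```text
t: 4.15
eef_pos: [0.4801, -0.2869, 0.0992]
ee_rot: [[-0.243, 0.97, 0.001], [0.97, 0.243, -0.0], [-0.001, 0.0, -1.0]]
force: [-0.0, -0.3, -0.2]
finger_gap: 0.0873
finger_force: 0.0
t: 4.85
eef_pos: [0.4799, -0.2863, 0.0985]
ee_rot: [[-0.243, 0.97, -0.0], [0.97, 0.243, 0.0], [0.0, -0.0, -1.0]]
force: [0.0, 0.2, 0.7]
finger_gap: 0.039
finger_force: 0.0
```

```bash
python3 -m crank '{"rows":[{"x":0,"y":0,"z":0,"rx":0,"ry":0,"rz":0},{"x":0,"y":0,"z":0,"rx":0,"ry":0,"rz":0},{"x":0,"y":0,"z":0,"rx":0,"ry":0,"rz":0},{"x":0,"y":0,"z":0,"rx":0,"ry":0,"rz":0},{"x":0,"y":0,"z":0,"rx":0,"ry":0,"rz":0}]}'
```

```text
t: 5.35
eef_pos: [0.4799, -0.2863, 0.0985]
ee_rot: [[-0.243, 0.97, -0.0], [0.97, 0.243, 0.0], [0.0, -0.0, -1.0]]
force: [-0.2, -0.0, 0.2]
finger_gap: 0.0229
finger_force: 30.0
```

```bash
python3 -m crank '{"rows":[{"x":0,"y":0,"z":-0.02,"rx":0,"ry":0,"rz":0},{"x":0,"y":0,"z":-0.04,"rx":0,"ry":0,"rz":0},{"x":0,"y":0,"z":-0.04,"rx":0,"ry":0,"rz":0},{"x":0,"y":0,"z":-0.04,"rx":0,"ry":0,"rz":0},{"x":0,"y":0,"z":0,"rx":0,"ry":0,"rz":0}]}' &&
python3 -m crank '{"rows":[{"x":0.034,"y":0.026,"z":0,"rx":0,"ry":0,"rz":0},{"x":0.034,"y":0.026,"z":0,"rx":0,"ry":0,"rz":0},{"x":0.034,"y":0.026,"z":0,"rx":0,"ry":0,"rz":0},{"x":0.034,"y":0.026,"z":0,"rx":0,"ry":0,"rz":0},{"x":0.034,"y":0.026,"z":0,"rx":0,"ry":0,"rz":0},{"x":0.034,"y":0.026,"z":0,"rx":0,"ry":0,"rz":0},{"x":0.008,"y":0.008,"z":0,"rx":0,"ry":0,"rz":0},{"x":0,"y":0,"z":0,"rx":0,"ry":0,"rz":0}]}'
python3 - <<'E'
from h import *
np.set_printoptions(precision=4,suppress=True)
t,im=snap('wrist','w3.png')
for n in ['pin','bore','knob','block']:
    for r in arm.landmark_of('wrist',n)[:2]: print(n,round(r['confidence'],2),w(t,r['at']))
s=arm.state();print(s['t'],s['eef_pos'],s['ee_rot'],s['force'])
print(proj('wrist',t,[.571,.028,.114]))
for c in ['scene','top']:
    t,im=snap(c)
    for r in arm.landmark_of(c,'pin')[:2]: print(c,'pin',round(r['confidence'],2),w(t,r['at']))
E
```

```text
t: 5.85
eef_pos: [0.4826, -0.2885, 0.2457]
ee_rot: [[-0.243, 0.97, 0.009], [0.97, 0.243, -0.007], [-0.009, 0.007, -1.0]]
force: [0.7, -0.6, -0.7]
finger_gap: 0.0233
finger_force: 30.0
t: 6.65
eef_pos: [0.5874, -0.0392, 0.2372]
ee_rot: [[-0.246, 0.969, -0.002], [0.969, 0.246, 0.0], [0.001, -0.002, -1.0]]
force: [-0.3, -0.5, -1.2]
finger_gap: 0.0234
finger_force: 30.0
pin 0.77 [ 0.5866 -0.0371  0.1541]
bore 0.97 [0.569  0.0288 0.114 ]
block 0.59 [0.5692 0.029  0.0077]
6.9 [ 0.587  -0.0424  0.2383] [[-0.241   0.9705 -0.0005]
 [ 0.9705  0.241  -0.0003]
 [-0.0001 -0.0006 -1.    ]] [-0.2742 -0.5728 -0.1977]
[312.7437 143.1536]
scene pin 0.6 [ 0.5833 -0.0408  0.15  ]
top pin 0.52 [ 0.4798 -0.2076  0.01  ]
```

View pics/w3.png

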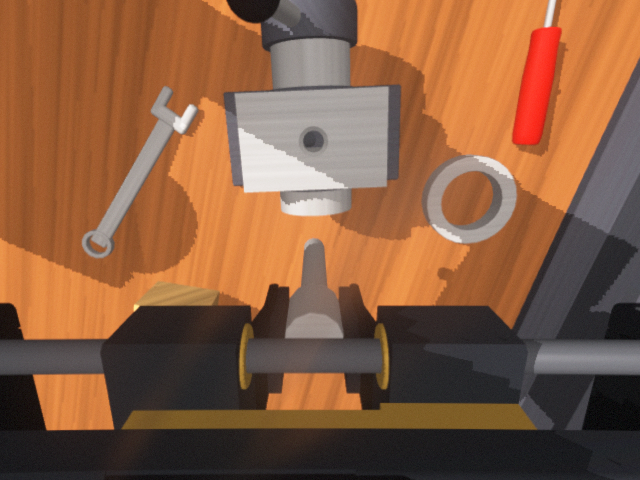

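The bore shows at (313.5,140) and the pin's foot end at about (314,241), and the pin hangs straight in the grip. I'll now work out the relative shift.

```bash
python3 - <<'E'
from h import *
np.set_printoptions(precision=4,suppress=True)
t,im=snap('wrist'); s=arm.state(); R=np.array(s['ee_rot']); p=np.array(s['eef_pos'])
g=cv2.cvtColor(im,cv2.COLOR_RGB2GRAY)
print(cv2.HoughCircles(g[110:170,285:345],cv2.HOUGH_GRADIENT,1,20,param1=100,param2=10,minRadius=7,maxRadius=18))
B=ray('wrist',t,(313.5,140),.114); print('bore',B,'tool delta',R.T@(B-p))
F=ray('wrist',t,(314,240),p[2]-.0885); print('foot far rim, tool',R.T@(F-p))
print('predicted foot ctr px',proj('wrist',t,p-[0,0,.0885]),'rim',proj('wrist',t,p-[0,0,.0885]+R[:,0]*.007))
cv2.imwrite('pics/w3c.png',cv2.resize(im[90:290,250:380,::-1],None,fx=3,fy=3,interpolation=cv2.INTER_CUBIC))
E
```

```text
[[[28.5 26.5 14.7]]]
bore [0.5715 0.0277 0.114 ] tool delta [0.0711 0.0013 0.1247]
foot far rim, tool [0.0053 0.0017 0.0885]
predicted foot ctr px [311.5236 247.2782] rim [311.5138 237.704 ]
```

View pics/w3c.png

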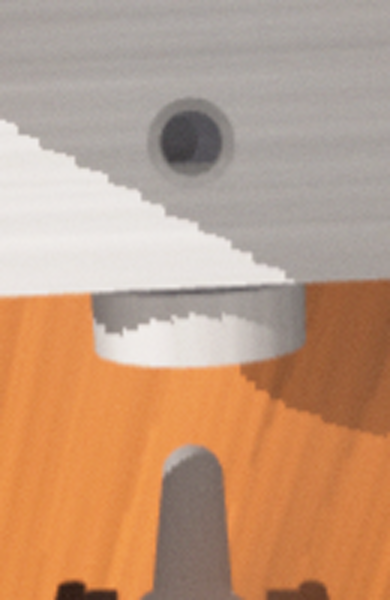

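```bash
python3 -m crank '{"rows":[{"x":0.03,"y":0,"z":0,"rx":0,"ry":0,"rz":0},{"x":0.03,"y":-0.0005,"z":0,"rx":0,"ry":0,"rz":0},{"x":0.0135,"y":0,"z":0,"rx":0,"ry":0,"rz":0},{"x":0,"y":0,"z":0.02,"rx":0,"ry":0,"rz":0},{"x":0,"y":0,"z":0.01,"rx":0,"ry":0,"rz":0},{"x":0,"y":0,"z":0,"rx":0,"ry":0,"rz":0},{"x":0,"y":0,"z":0,"rx":0,"ry":0,"rz":0},{"x":0,"y":0,"z":0,"rx":0,"ry":0,"rz":0}]}' 
python3 -m crank '{"rows":[{"x":0,"y":0,"z":0.004,"rx":0,"ry":0,"rz":0},{"x":0,"y":0,"z":0.004,"rx":0,"ry":0,"rz":0},{"x":0,"y":0,"z":0.003,"rx":0,"ry":0,"rz":0},{"x":0,"y":0,"z":0,"rx":0,"ry":0,"rz":0}]}' 
python3 - <<'E'
from h import *
np.set_printoptions(precision=4,suppress=True)
t,im=snap('scene')
print(proj('scene',t,[.571,.028,.114]))
cv2.imwrite('pics/s4.png',cv2.resize(im[150:350,260:460,::-1],None,fx=3,fy=3,interpolation=cv2.INTER_CUBIC))
s=arm.state();print(s['t'],s['eef_pos'],s['force'],s['moment'])
E
```

```text
t: 7.95
eef_pos: [0.5697, 0.0298, 0.2093]
ee_rot: [[-0.242, 0.97, 0.001], [0.97, 0.242, -0.0], [-0.0, 0.001, -1.0]]
force: [0.9, 0.3, -1.3]
finger_gap: 0.0234
finger_force: 30.0
t: 8.35
eef_pos: [0.569, 0.03, 0.1969]
ee_rot: [[-0.243, 0.97, -0.001], [0.97, 0.243, -0.0], [-0.0, -0.001, -1.0]]
force: [-0.2, 0.2, -1.6]
finger_gap: 0.0232
finger_force: 30.0
[356.5166 279.9996]
8.4 [0.569  0.0301 0.1971] [ 0.2499 -0.6571 -2.2171] [-0.2775 -0.2271 -0.0443]
```

View pics/s4.png

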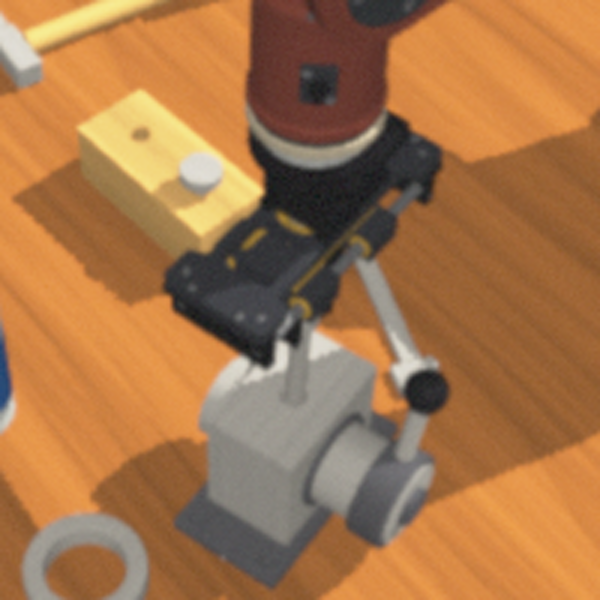

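The shank enters the bore mouth cleanly. The foot is at 0.108, below the 0.114 mouth, and the force is only the pin's weight. I'll lower further.

```bash
python3 -m crank '{"rows":[{"x":0,"y":0,"z":0.005,"rx":0,"ry":0,"rz":0},{"x":0,"y":0,"z":0.005,"rx":0,"ry":0,"rz":0},{"x":0,"y":0,"z":0.004,"rx":0,"ry":0,"rz":0},{"x":0,"y":0,"z":0,"rx":0,"ry":0,"rz":0}]}' 
python3 -m crank '{"rows":[{"x":0,"y":0,"z":0.002,"rx":0,"ry":0,"rz":0},{"x":0,"y":0,"z":0.002,"rx":0,"ry":0,"rz":0},{"x":0,"y":0,"z":0.0005,"rx":0,"ry":0,"rz":0},{"x":0,"y":0,"z":0,"rx":0,"ry":0,"rz":0}]}'
```

```text
t: 8.8
eef_pos: [0.5688, 0.0302, 0.1826]
ee_rot: [[-0.243, 0.97, -0.001], [0.97, 0.243, -0.0], [0.0, -0.001, -1.0]]
force: [0.5, -1.8, -2.5]
finger_gap: 0.0231
finger_force: 30.0
t: 9.2
eef_pos: [0.5691, 0.0303, 0.179]
ee_rot: [[-0.243, 0.97, 0.0], [0.97, 0.243, -0.0], [-0.0, 0.0, -1.0]]
force: [0.3, -1.8, -0.5]
finger_gap: 0.0234
finger_force: 30.0
```

```bash
python3 -m crank '{"rows":[{"x":0,"y":0,"z":0,"rx":0,"ry":0,"rz":0},{"x":0,"y":0,"z":0,"rx":0,"ry":0,"rz":0},{"x":0,"y":0,"z":0,"rx":0,"ry":0,"rz":0},{"x":0,"y":0,"z":0,"rx":0,"ry":0,"rz":0},{"x":0,"y":0,"z":0,"rx":0,"ry":0,"rz":0}]}' 0.8
python3 -m crank '{"rows":[{"x":0,"y":0,"z":-0.02,"rx":0,"ry":0,"rz":0},{"x":0,"y":0,"z":-0.04,"rx":0,"ry":0,"rz":0},{"x":0,"y":0,"z":-0.04,"rx":0,"ry":0,"rz":0},{"x":0,"y":0,"z":0,"rx":0,"ry":0,"rz":0},{"x":0,"y":0,"z":0,"rx":0,"ry":0,"rz":0}]}'
python3 - <<'E'
from h import *
np.set_printoptions(precision=4,suppress=True)
for c in ['scene','wrist']:
    t,im=snap(c)
    for n in ['pin','knob','lever','bore']:
        for r in arm.landmark_of(c,n)[:2]: print(c,n,round(r['confidence'],2),w(t,r['at']))
    for n in ['pin']:
      for r in arm.cut_out(c,n)[:2]:
        ys,xs=np.nonzero(r['mask']);print('mask',n,r['confidence'],xs.min(),xs.max(),ys.min(),ys.max())
    for z in (.114,.208,.178): print(z,proj(c,t,[.571,.0285,z]))
cv2.imwrite('pics/w5.png',im[:,:,::-1])
s=arm.state();print(s['t'],s['eef_pos'],s['force'],s['finger_gap'])
E
```

```text
t: 9.7
eef_pos: [0.5692, 0.0305, 0.1791]
ee_rot: [[-0.243, 0.97, 0.0], [0.97, 0.243, 0.0], [0.0, 0.0, -1.0]]
force: [0.2, -0.1, 0.4]
finger_gap: 0.0547
finger_force: 0.0
t: 10.2
eef_pos: [0.5699, 0.0303, 0.2804]
ee_rot: [[-0.243, 0.97, 0.003], [0.97, 0.243, -0.0], [-0.001, 0.003, -1.0]]
force: [-0.7, -0.9, -1.2]
finger_gap: 0.0697
finger_force: 0.0
scene pin 0.7 [0.5685 0.0297 0.088 ]
scene knob 0.92 [0.518  0.1007 0.1483]
scene knob 0.72 [ 0.5721  0.033  -0.0029]
scene lever 0.93 [0.5666 0.0307 0.0625]
scene lever 0.41 [ 0.722  -0.1642 -0.0028]
scene bore 0.76 [0.5687 0.0298 0.1169]
mask pin 0.6 352 363 251 283
0.114 [356.6665 280.1555]
0.208 [358.4949 252.7159]
0.178 [357.8857 261.8873]
wrist knob 0.82 [0.5163 0.1043 0.1534]
wrist lever 0.26 [0.5144 0.1046 0.152 ]
wrist bore 0.78 [0.5689 0.0277 0.1155]
mask pin 0.95 303 339 214 275
0.114 [314.6332 224.072 ]
0.208 [314.6375 260.1724]
0.178 [314.6358 246.0997]
10.8 [0.5691 0.0303 0.2789] [-0.2671  0.2457  0.1546] 0.06946337658518223
```

View pics/w5.png

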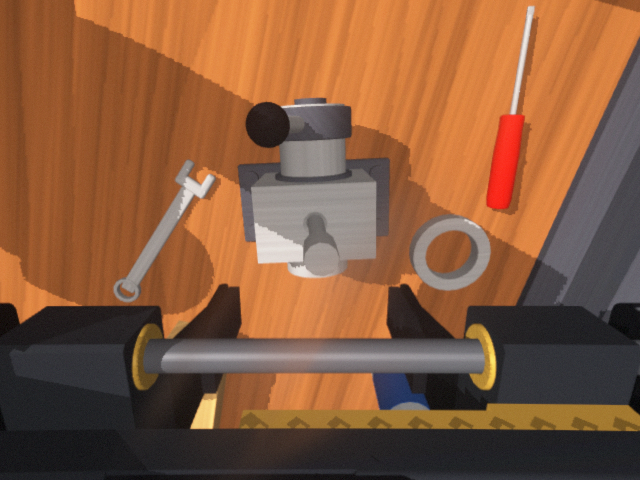

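The pin stands upright in the bore with its head at (321,258), and the ball is at (268,124). Next I'll shut the fingers and go behind the ball, on its −x side.

```bash
python3 -m crank '{"rows":[{"x":0.02,"y":-0.02,"z":0,"rx":0,"ry":0,"rz":-1},{"x":0.02,"y":-0.02,"z":0,"rx":0,"ry":0,"rz":0},{"x":0.02,"y":-0.02,"z":0,"rx":0,"ry":0,"rz":0},{"x":0.0225,"y":-0.022,"z":0,"rx":0,"ry":0,"rz":0},{"x":0,"y":0,"z":0,"rx":0,"ry":0,"rz":0},{"x":0,"y":0,"z":0,"rx":0,"ry":0,"rz":0},{"x":0,"y":0,"z":0,"rx":0,"ry":0,"rz":0},{"x":0,"y":0,"z":0,"rx":0,"ry":0,"rz":0}]}' 0 30
python3 - <<'E'
from h import *
np.set_printoptions(precision=4,suppress=True)
t,im=snap('wrist','w6.png')
s=arm.state();R=np.array(s['ee_rot']);p=np.array(s['eef_pos']);print(s['t'],p,s['finger_gap'],R[:2,1])
for r in arm.cut_out('wrist','knob')[:2]:
    ys,xs=np.nonzero(r['mask']);u=(xs.min()+xs.max())/2,(ys.min()+ys.max())/2;print(r['confidence'],u,len(xs),np.ptp(xs),np.ptp(ys))
for r in arm.landmark_of('wrist','knob')[:1]: P=w(t,r['at']);print(P,R.T@(P-p))
m=cv2.imread('pics/w5.png')
# ball in w5 
A=np.eye(4);A[:3,:3]=[[-.243,.97,0],[.97,.243,0],[0,0,-1]];A[:3,3]=[.5691,.0303,.2789]
B=ray('wrist',A@np.array(arm.camera_model('wrist')['T_tool_cam']),(268,124),.151);print('ball from w5',B,R.T@(B-p))
E
```

```text
t: 11.6
eef_pos: [0.4694, 0.0886, 0.279]
ee_rot: [[-0.259, 0.966, -0.0], [0.966, 0.259, -0.0], [-0.0, -0.0, -1.0]]
force: [-0.2, -0.5, -0.0]
finger_gap: 0.0136
finger_force: 0.0
11.65 [0.4693 0.0886 0.2789] 0.009605939137382254 [0.9659 0.259 ]
0.69 (np.float64(392.0), np.float64(222.0)) 4976 76 76
[0.5157 0.1037 0.1519] [0.0026 0.0487 0.127 ]
ball from w5 [0.5181 0.1024 0.151 ] [0.0008 0.0507 0.1279]
```

```bash
python3 -m crank '{"rows":[{"x":0.0015,"y":0,"z":0.04,"rx":0,"ry":0,"rz":0},{"x":0,"y":0,"z":0.04,"rx":0,"ry":0,"rz":0},{"x":0,"y":0,"z":0.04,"rx":0,"ry":0,"rz":0},{"x":0,"y":0,"z":0.022,"rx":0,"ry":0,"rz":0},{"x":0,"y":0.008,"z":0,"rx":0,"ry":0,"rz":0},{"x":0,"y":0,"z":0,"rx":0,"ry":0,"rz":0},{"x":0,"y":0,"z":0,"rx":0,"ry":0,"rz":0}]}'
python3 -m crank '{"rows":[{"x":0,"y":0.004,"z":0,"rx":0,"ry":0,"rz":0},{"x":0,"y":0.004,"z":0,"rx":0,"ry":0,"rz":0},{"x":0,"y":0.003,"z":0,"rx":0,"ry":0,"rz":0},{"x":0,"y":0.003,"z":0,"rx":0,"ry":0,"rz":0},{"x":0,"y":0,"z":0,"rx":0,"ry":0,"rz":0}]}'
```

```text
t: 12.45
eef_pos: [0.4779, 0.0927, 0.139]
ee_rot: [[-0.26, 0.966, 0.003], [0.966, 0.26, 0.0], [-0.001, 0.003, -1.0]]
force: [-0.1, -0.3, 0.0]
finger_gap: 0.0007
finger_force: 0.0
t: 12.95
eef_pos: [0.49, 0.0964, 0.1372]
ee_rot: [[-0.26, 0.966, 0.0], [0.966, 0.26, 0.0], [-0.0, 0.0, -1.0]]
force: [0.0, 1.2, 0.5]
finger_gap: 0.0004
finger_force: 0.0
```

```bash
for i in 1; do python3 -m crank '{"rows":[{"x":0,"y":0.004,"z":0,"rx":0,"ry":0,"rz":0},{"x":0,"y":0.004,"z":0,"rx":0,"ry":0,"rz":0},{"x":0,"y":0.004,"z":0,"rx":0,"ry":0,"rz":0},{"x":0,"y":0.004,"z":0,"rx":0,"ry":0,"rz":0}]}'; python3 -m crank '{"rows":[{"x":0,"y":0.004,"z":0,"rx":0,"ry":0,"rz":0},{"x":0,"y":0.004,"z":0,"rx":0,"ry":0,"rz":0},{"x":0,"y":0.004,"z":0,"rx":0,"ry":0,"rz":0},{"x":0,"y":0.004,"z":0,"rx":0,"ry":0,"rz":0}]}';done
python3 - <<'E'
from h import *
np.set_printoptions(precision=4,suppress=True)
t,im=snap('scene')
for r in arm.landmark_of('scene','knob')[:1]: P=w(t,r['at']);print(P,r['confidence'])
print(arm.state()['force'],arm.state()['eef_pos'])
E
```

```text
t: 13.35
eef_pos: [0.5053, 0.1005, 0.1371]
ee_rot: [[-0.26, 0.966, -0.0], [0.966, 0.26, -0.0], [0.0, -0.0, -1.0]]
force: [-2.5, -0.9, 2.6]
finger_gap: 0.0004
finger_force: 1.9
t: 13.75
eef_pos: [0.5209, 0.1047, 0.137]
ee_rot: [[-0.26, 0.966, 0.0], [0.966, 0.26, 0.0], [0.0, 0.0, -1.0]]
force: [-2.5, -1.1, 1.3]
finger_gap: 0.0003
finger_force: 1.3
[0.5468 0.1132 0.154 ] 0.92
[-0.6655 -0.3872  0.2063] [0.5212 0.1047 0.1369]
```

```bash
python3 -m crank '{"rows":[{"x":0,"y":0.004,"z":0,"rx":0,"ry":0,"rz":0},{"x":0,"y":0.003,"z":0,"rx":0,"ry":0,"rz":0},{"x":0,"y":0.003,"z":0,"rx":0,"ry":0,"rz":0}]}' | grep -E 'eef|force'; python3 -m crank '{"rows":[{"x":0,"y":0.002,"z":0,"rx":0,"ry":0,"rz":0},{"x":0,"y":0.002,"z":0,"rx":0,"ry":0,"rz":0}]}'| grep -E 'eef|force'
```

```text
eef_pos: [0.5304, 0.1073, 0.1371]
force: [-2.6, 0.6, 2.4]
finger_force: 1.1
eef_pos: [0.5342, 0.1083, 0.137]
force: [-1.7, -0.3, 1.3]
finger_force: 1.0
```

```bash
python3 -m crank '{"rows":[{"x":0,"y":0.002,"z":0,"rx":0,"ry":0,"rz":0},{"x":0,"y":0.002,"z":0,"rx":0,"ry":0,"rz":0}]}' | grep -E 'eef|force'
```

```text
eef_pos: [0.538, 0.1094, 0.137]
force: [-2.3, -0.3, 0.7]
finger_force: 1.0
```

```bash
python3 -m crank '{"rows":[{"x":0,"y":0.002,"z":0,"rx":0,"ry":0,"rz":0},{"x":0,"y":0.002,"z":0,"rx":0,"ry":0,"rz":0}]}' | grep -E 'eef|force'
```

```text
eef_pos: [0.5417, 0.1104, 0.1368]
force: [-1.4, 1.2, 1.2]
finger_force: 0.9
```

```bash
cat > ok.sh <<'E'
# prints pose/force; fails if horizontal force > 4.5 N
tee last.txt | grep -E 'eef|^force'; awk -F'[][,]' '/^force/{exit !(sqrt($2*$2+$3*$3)<4.5)}' last.txt
E
python3 -m crank '{"rows":[{"x":0,"y":0.002,"z":0,"rx":0,"ry":0,"rz":0},{"x":0,"y":0.002,"z":0,"rx":0,"ry":0,"rz":0}]}' | bash ok.sh && python3 -m crank '{"rows":[{"x":0,"y":0.002,"z":0,"rx":0,"ry":0,"rz":0}]}' | bash ok.sh && python3 -m crank '{"rows":[{"x":0,"y":0.002,"z":0,"rx":0,"ry":0,"rz":0}]}' | bash ok.sh && python3 -m crank '{"rows":[{"x":0,"y":0.002,"z":0,"rx":0,"ry":0,"rz":0}]}' | bash ok.sh && python3 -m crank '{"rows":[{"x":0,"y":0.002,"z":0,"rx":0,"ry":0,"rz":0}]}' | bash ok.sh
```

```text
eef_pos: [0.5454, 0.1114, 0.1366]
force: [-1.9, 1.0, -1.4]
eef_pos: [0.5472, 0.1118, 0.1366]
force: [-1.8, 0.5, -1.8]
eef_pos: [0.5492, 0.1123, 0.1366]
force: [-2.5, 0.1, -1.2]
eef_pos: [0.5512, 0.1127, 0.1366]
force: [-1.8, -0.5, -1.5]
eef_pos: [0.5532, 0.1132, 0.1367]
force: [-2.9, -0.4, -1.8]
```

```bash
python3 -m crank '{"rows":[{"x":0,"y":0.002,"z":0.001,"rx":0,"ry":0,"rz":0}]}' | bash ok.sh && python3 -m crank '{"rows":[{"x":0,"y":0.002,"z":0.001,"rx":0,"ry":0,"rz":0}]}' | bash ok.sh && python3 -m crank '{"rows":[{"x":0,"y":0.002,"z":0.001,"rx":0,"ry":0,"rz":0}]}' | bash ok.sh && python3 -m crank '{"rows":[{"x":0,"y":0.002,"z":0.001,"rx":0,"ry":0,"rz":0}]}' | bash ok.sh && python3 -m crank '{"rows":[{"x":0,"y":0.002,"z":0.001,"rx":0,"ry":0,"rz":0}]}' | bash ok.sh
python3 - <<'E'
from h import *
np.set_printoptions(precision=4,suppress=True)
t,im=snap('scene')
for n in ['knob','pin']:
    for r in arm.landmark_of('scene',n)[:1]: P=w(t,r['at']);print(n,P,r['confidence'])
E
```

```text
eef_pos: [0.5552, 0.1138, 0.1361]
force: [-4.7, -1.1, 2.2]
pin [0.5679 0.0313 0.086 ] 0.56
```

```bash
sed -i 's/4\.5/8/g' ok.sh
python3 -m crank '{"rows":[{"x":0,"y":0,"z":0,"rx":0,"ry":0,"rz":0}]}' | bash ok.sh && python3 -m crank '{"rows":[{"x":0,"y":0.001,"z":0,"rx":0,"ry":0,"rz":0}]}' | bash ok.sh && python3 -m crank '{"rows":[{"x":0,"y":0.001,"z":0,"rx":0,"ry":0,"rz":0}]}' | bash ok.sh && python3 -m crank '{"rows":[{"x":0,"y":0.001,"z":0,"rx":0,"ry":0,"rz":0}]}' | bash ok.sh
```

```text
eef_pos: [0.5554, 0.1139, 0.1361]
force: [-2.7, 0.2, -0.1]
eef_pos: [0.5558, 0.114, 0.136]
force: [-6.4, -2.2, 2.6]
eef_pos: [0.5563, 0.1142, 0.1359]
force: [-6.7, -2.7, 1.5]
eef_pos: [0.5569, 0.1143, 0.1358]
force: [-8.8, -3.1, 1.5]
```

```bash
python3 -m crank '{"rows":[{"x":0,"y":0,"z":0,"rx":0,"ry":0,"rz":0},{"x":0,"y":0,"z":0,"rx":0,"ry":0,"rz":0}]}' | bash ok.sh ; python3 -m crank '{"rows":[{"x":0,"y":0.0005,"z":0,"rx":0,"ry":0,"rz":0},{"x":0,"y":0,"z":0,"rx":0,"ry":0,"rz":0}]}' | bash ok.sh
```

```text
eef_pos: [0.5569, 0.1144, 0.1357]
force: [-7.3, -2.2, 1.8]
eef_pos: [0.5571, 0.1144, 0.1357]
force: [-8.6, -2.2, 2.0]
```

```bash
python3 -m crank '{"rows":[{"x":0,"y":0.0005,"z":0,"rx":0,"ry":0,"rz":0},{"x":0,"y":0,"z":0,"rx":0,"ry":0,"rz":0}]}' | bash ok.sh; python3 -m crank '{"rows":[{"x":0,"y":-0.005,"z":0,"rx":0,"ry":0,"rz":0},{"x":0,"y":-0.015,"z":0,"rx":0,"ry":0,"rz":0},{"x":0,"y":-0.03,"z":0,"rx":0,"ry":0,"rz":0},{"x":0,"y":0,"z":-0.045,"rx":0,"ry":0,"rz":0},{"x":0,"y":0,"z":-0.045,"rx":0,"ry":0,"rz":0},{"x":0,"y":0,"z":-0.045,"rx":0,"ry":0,"rz":0},{"x":0,"y":0,"z":0,"rx":0,"ry":0,"rz":0},{"x":0,"y":0,"z":0,"rx":0,"ry":0,"rz":0}]}' | bash ok.sh
python3 - <<'E'
from h import *
np.set_printoptions(precision=4,suppress=True)
for c in ['scene','wrist','top']:
  t,im=snap(c)
  for n in ['knob','pin','bore']:
    for r in arm.landmark_of(c,n)[:1]: P=w(t,r['at']);print(c,n,P,round(r['confidence'],2))
  if c=='wrist': cv2.imwrite('pics/w9.png',im[:,:,::-1]);T9=t;print(proj(c,t,[.57,.029,.208]))
s=arm.state();print(s['t'],s['eef_pos'],s['ee_rot'][1])
E
```

```text
eef_pos: [0.5574, 0.1145, 0.1356]
force: [-8.9, -2.1, 2.7]
eef_pos: [0.5126, 0.1021, 0.2734]
force: [0.3, 0.5, -1.2]
scene knob [0.5794 0.1185 0.1482] 0.89
scene pin [0.5709 0.0307 0.0857] 0.57
wrist knob [0.5795 0.1225 0.1486] 0.58
wrist bore [0.5681 0.0296 0.1137] 0.82
[367.1436 377.0472]
top knob [0.585  0.1148 0.152 ] 0.65
top pin [0.5676 0.0291 0.0905] 0.49
top bore [0.5761 0.0311 0.1151] 0.68
18.0 [0.5108 0.102  0.2708] [ 0.9657  0.2597 -0.    ]
```

View pics/w9.png

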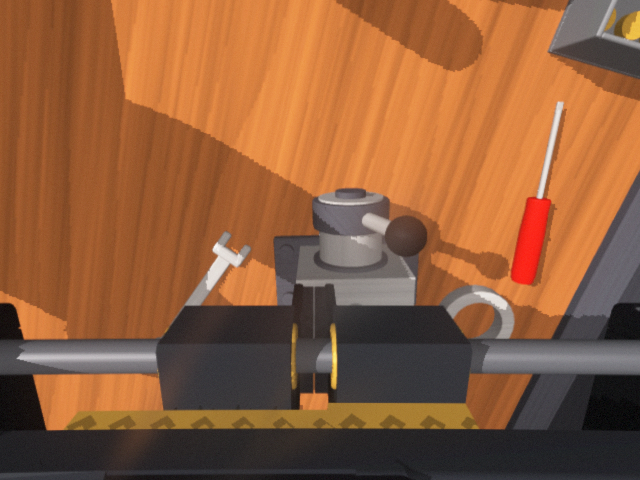

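The lever has swung to about +0.36 rad, with the ball now at (406,236) on the other side and clear of the fingers. Next I'll go over the pin's head with the fingers shut and press down.

```bash
cat > okz.sh <<'E'
# prints pose/force; fails if vertical force > 18 N
tee last.txt | grep -E 'eef|^force'; awk -F'[][,]' '/^force/{exit !($4<18 && $4>-18)}' last.txt
E
python3 -m crank '{"rows":[{"x":-0.03,"y":0.013,"z":0,"rx":0,"ry":0,"rz":0},{"x":-0.03,"y":0.013,"z":0,"rx":0,"ry":0,"rz":0},{"x":-0.0255,"y":0.014,"z":0,"rx":0,"ry":0,"rz":0},{"x":0,"y":0,"z":0,"rx":0,"ry":0,"rz":0},{"x":0,"y":0,"z":0.03,"rx":0,"ry":0,"rz":0},{"x":0,"y":0,"z":0.025,"rx":0,"ry":0,"rz":0},{"x":0,"y":0,"z":0,"rx":0,"ry":0,"rz":0},{"x":0,"y":0,"z":0,"rx":0,"ry":0,"rz":0}]}' | bash okz.sh
python3 - <<'E'
from h import *
np.set_printoptions(precision=4,suppress=True)
t,im=snap('wrist','w10.png'); s=arm.state(); print(s['eef_pos'],s['force'])
for r in arm.cut_out('wrist','pin')[:1]:
    ys,xs=np.nonzero(r['mask']);print(r['confidence'],xs.min(),xs.max(),ys.min(),ys.max())
print(proj('wrist',t,[.5695,.0295,.208]),proj('wrist',t,np.array(s['eef_pos'])))
E
```

```text
eef_pos: [0.5712, 0.0303, 0.2162]
force: [-0.2, -0.2, 0.0]
[0.5721 0.0302 0.2174] [-0.2067 -0.8213  0.3012]
0.95 268 319 232 304
[306.6694 298.2785] [311.9052 307.0539]
```

View pics/w10.png

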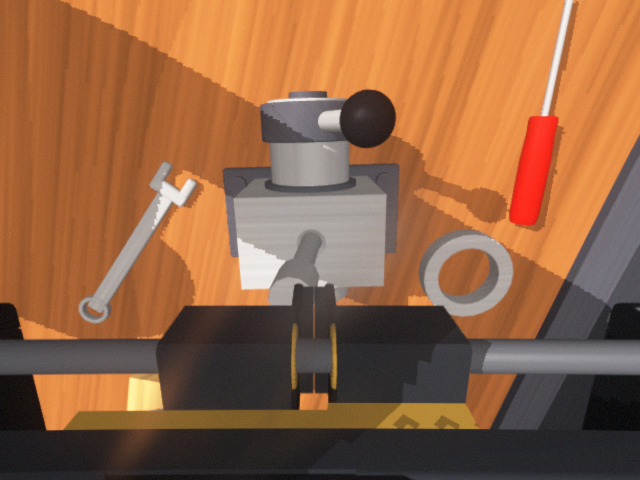

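The pin's head now leans towards −x, at about (290,290), because the stop wall has pushed its foot towards +x. That confirms the contact. I'll straighten it by gripping its head lightly over the bore axis, then push it while held.

```bash
python3 -m crank '{"rows":[{"x":0,"y":-0.003,"z":-0.01,"rx":0,"ry":0,"rz":0},{"x":0,"y":0,"z":0,"rx":0,"ry":0,"rz":0},{"x":0,"y":0,"z":0,"rx":0,"ry":0,"rz":0},{"x":0,"y":0,"z":0,"rx":0,"ry":0,"rz":0},{"x":0,"y":0,"z":0,"rx":0,"ry":0,"rz":0},{"x":0,"y":0,"z":0,"rx":0,"ry":0,"rz":0},{"x":0,"y":0,"z":0,"rx":0,"ry":0,"rz":0},{"x":0,"y":0,"z":0,"rx":0,"ry":0,"rz":0}]}' 0.85 10
python3 -m crank '{"rows":[{"x":0,"y":0,"z":0,"rx":0,"ry":0,"rz":0},{"x":0,"y":0,"z":0.015,"rx":0,"ry":0,"rz":0},{"x":0,"y":0,"z":0.015,"rx":0,"ry":0,"rz":0},{"x":0,"y":0,"z":0.014,"rx":0,"ry":0,"rz":0},{"x":0,"y":0,"z":0,"rx":0,"ry":0,"rz":0},{"x":0,"y":0,"z":0,"rx":0,"ry":0,"rz":0}]}'
```

```text
t: 19.7
eef_pos: [0.5687, 0.0291, 0.2259]
ee_rot: [[-0.26, 0.966, -0.0], [0.966, 0.26, 0.0], [0.0, -0.0, -1.0]]
force: [0.2, 0.3, -0.4]
finger_gap: 0.0563
finger_force: 0.0
t: 20.3
eef_pos: [0.5682, 0.0291, 0.181]
ee_rot: [[-0.26, 0.966, -0.002], [0.966, 0.26, 0.0], [0.001, -0.002, -1.0]]
force: [-0.2, -1.2, 0.0]
finger_gap: 0.0742
finger_force: 0.0
```

```bash
python3 -m crank '{"rows":[{"x":0,"y":0.001,"z":0,"rx":0,"ry":0,"rz":0},{"x":0,"y":0,"z":0,"rx":0,"ry":0,"rz":0},{"x":0,"y":0,"z":0,"rx":0,"ry":0,"rz":0},{"x":0,"y":0,"z":0,"rx":0,"ry":0,"rz":0},{"x":0,"y":0,"z":0,"rx":0,"ry":0,"rz":0},{"x":0,"y":0,"z":0,"rx":0,"ry":0,"rz":0},{"x":0,"y":0,"z":0,"rx":0,"ry":0,"rz":0},{"x":0,"y":0,"z":0,"rx":0,"ry":0,"rz":0}]}' 0 10
python3 -m crank '{"rows":[{"x":0,"y":0,"z":0,"rx":0,"ry":0,"rz":0},{"x":0,"y":0,"z":0,"rx":0,"ry":0,"rz":0},{"x":0,"y":0,"z":0,"rx":0,"ry":0,"rz":0}]}'
python3 - <<'E'
from h import *
np.set_printoptions(precision=4,suppress=True)
t,im=snap('scene')
for r in arm.landmark_of('scene','knob')[:1]: print(w(t,r['at']))
s=arm.state();print(s['force'],s['moment'])
E
```

```text
t: 21.1
eef_pos: [0.5697, 0.0293, 0.182]
ee_rot: [[-0.26, 0.966, -0.0], [0.966, 0.26, -0.0], [0.0, -0.0, -1.0]]
force: [-1.0, 0.8, 0.1]
finger_gap: 0.0236
finger_force: 10.0
t: 21.4
eef_pos: [0.5697, 0.0293, 0.182]
ee_rot: [[-0.26, 0.966, -0.0], [0.966, 0.26, -0.0], [-0.0, -0.0, -1.0]]
force: [-0.8, -0.4, 0.5]
finger_gap: 0.0237
finger_force: 10.0
[0.5794 0.1207 0.147 ]
[-0.9649 -0.7036  1.1194] [-0.0567  0.1226  0.0049]
```

```bash
python3 -m crank '{"rows":[{"x":0,"y":0,"z":0,"rx":0,"ry":0,"rz":0},{"x":0,"y":0,"z":0,"rx":0,"ry":0,"rz":0},{"x":0,"y":0,"z":0.002,"rx":0,"ry":0,"rz":0},{"x":0,"y":0,"z":0.002,"rx":0,"ry":0,"rz":0}]}' 0 40 | bash okz.sh && python3 -m crank '{"rows":[{"x":0,"y":0,"z":0.002,"rx":0,"ry":0,"rz":0},{"x":0,"y":0,"z":0,"rx":0,"ry":0,"rz":0}]}' | bash okz.sh && python3 -m crank '{"rows":[{"x":0,"y":0,"z":0.002,"rx":0,"ry":0,"rz":0},{"x":0,"y":0,"z":0,"rx":0,"ry":0,"rz":0}]}' | bash okz.sh
```

```text
eef_pos: [0.5706, 0.029, 0.1805]
force: [-4.9, -0.6, 15.3]
eef_pos: [0.5705, 0.029, 0.1785]
force: [-4.4, -1.3, 12.0]
eef_pos: [0.5705, 0.029, 0.1766]
force: [-4.5, -0.9, 13.1]
```

```bash
python3 -m crank '{"rows":[{"x":0,"y":0,"z":0.003,"rx":0,"ry":0,"rz":0},{"x":0,"y":0,"z":0.003,"rx":0,"ry":0,"rz":0},{"x":0,"y":0,"z":0.003,"rx":0,"ry":0,"rz":0}]}' | bash okz.sh && python3 -m crank '{"rows":[{"x":0,"y":0,"z":0.003,"rx":0,"ry":0,"rz":0},{"x":0,"y":0,"z":0.003,"rx":0,"ry":0,"rz":0},{"x":0,"y":0,"z":0.003,"rx":0,"ry":0,"rz":0}]}' | bash okz.sh
python3 - <<'E'
from h import *
np.set_printoptions(precision=4,suppress=True)
t,im=snap('scene')
for n in ['pin','knob']:
  for r in arm.landmark_of('scene',n)[:1]: print(n,w(t,r['at']),r['confidence'])
s=arm.state();print(s['force'],s['eef_pos'],s['finger_gap'])
E
```

```text
eef_pos: [0.5707, 0.029, 0.168]
force: [-6.0, -0.7, 14.9]
eef_pos: [0.5706, 0.0291, 0.1586]
force: [-5.1, -0.4, 13.1]
pin [0.5696 0.0316 0.0616] 0.42
knob [0.5757 0.1171 0.1486] 0.7
[-4.1289 -0.2754 10.1215] [0.5704 0.0291 0.1579] 0.02293270670808537
```

```bash
python3 -m crank '{"rows":[{"x":0,"y":0,"z":0.003,"rx":0,"ry":0,"rz":0},{"x":0,"y":0,"z":0.003,"rx":0,"ry":0,"rz":0},{"x":0,"y":0,"z":0.003,"rx":0,"ry":0,"rz":0},{"x":0,"y":0,"z":0.003,"rx":0,"ry":0,"rz":0}]}' | bash okz.sh && python3 -m crank '{"rows":[{"x":0,"y":0,"z":0.003,"rx":0,"ry":0,"rz":0},{"x":0,"y":0,"z":0.003,"rx":0,"ry":0,"rz":0},{"x":0,"y":0,"z":0.003,"rx":0,"ry":0,"rz":0},{"x":0,"y":0,"z":0.003,"rx":0,"ry":0,"rz":0}]}' | bash okz.sh && python3 -m crank '{"rows":[{"x":0,"y":0,"z":0.003,"rx":0,"ry":0,"rz":0},{"x":0,"y":0,"z":0.003,"rx":0,"ry":0,"rz":0},{"x":0,"y":0,"z":0.003,"rx":0,"ry":0,"rz":0},{"x":0,"y":0,"z":0.002,"rx":0,"ry":0,"rz":0}]}' | bash okz.sh
```

```text
eef_pos: [0.5705, 0.0291, 0.1461]
force: [-3.7, -0.6, 11.3]
eef_pos: [0.5701, 0.0291, 0.1335]
force: [-3.6, -1.3, 9.1]
eef_pos: [0.5698, 0.0291, 0.122]
force: [-3.4, -0.9, 7.2]
```

```bash
python3 -m crank '{"rows":[{"x":0,"y":0,"z":0.001,"rx":0,"ry":0,"rz":0},{"x":0,"y":0,"z":0.001,"rx":0,"ry":0,"rz":0}]}' | bash okz.sh && python3 -m crank '{"rows":[{"x":0,"y":0,"z":0.001,"rx":0,"ry":0,"rz":0}]}' | bash okz.sh && python3 -m crank '{"rows":[{"x":0,"y":0,"z":0.001,"rx":0,"ry":0,"rz":0}]}' | bash okz.sh && python3 -m crank '{"rows":[{"x":0,"y":0,"z":0.001,"rx":0,"ry":0,"rz":0}]}' | bash okz.sh
```

```text
eef_pos: [0.5698, 0.0291, 0.1199]
force: [-3.7, -0.9, 7.8]
eef_pos: [0.5698, 0.0291, 0.119]
force: [-3.8, -0.7, 7.5]
eef_pos: [0.5698, 0.0291, 0.1186]
force: [-7.3, -0.7, 16.8]
eef_pos: [0.5698, 0.0291, 0.1185]
force: [-10.9, -0.0, 22.7]
```

```bash
python3 -m crank '{"rows":[{"x":0,"y":0,"z":-0.001,"rx":0,"ry":0,"rz":0},{"x":0,"y":0,"z":0,"rx":0,"ry":0,"rz":0},{"x":0,"y":0,"z":0,"rx":0,"ry":0,"rz":0},{"x":0,"y":0,"z":0,"rx":0,"ry":0,"rz":0},{"x":0,"y":0,"z":0,"rx":0,"ry":0,"rz":0},{"x":0,"y":0,"z":-0.03,"rx":0,"ry":0,"rz":0},{"x":0,"y":0,"z":-0.03,"rx":0,"ry":0,"rz":0},{"x":0,"y":0,"z":0,"rx":0,"ry":0,"rz":0}]}' 0.7
python3 -m crank '{"rows":[{"x":0,"y":0,"z":0,"rx":0,"ry":0,"rz":0},{"x":0,"y":0,"z":0,"rx":0,"ry":0,"rz":0},{"x":0,"y":0,"z":0,"rx":0,"ry":0,"rz":0},{"x":0,"y":0,"z":0,"rx":0,"ry":0,"rz":0},{"x":0,"y":0,"z":0,"rx":0,"ry":0,"rz":0},{"x":0,"y":0,"z":0,"rx":0,"ry":0,"rz":0},{"x":0,"y":0,"z":0,"rx":0,"ry":0,"rz":0},{"x":0,"y":0,"z":0,"rx":0,"ry":0,"rz":0}]}' 0 | tail -2
```

```text
t: 25.55
eef_pos: [0.5728, 0.0291, 0.1819]
ee_rot: [[-0.26, 0.966, 0.008], [0.966, 0.26, -0.001], [-0.003, 0.008, -1.0]]
force: [0.3, 0.5, 0.8]
finger_gap: 0.0605
finger_force: 0.0
finger_gap: 0.0056
finger_force: 0.0
```

```bash
sed -i 's/18/12/g' okz.sh; python3 -m crank '{"rows":[{"x":0,"y":0,"z":0.015,"rx":0,"ry":0,"rz":0},{"x":0,"y":0,"z":0.014,"rx":0,"ry":0,"rz":0},{"x":0,"y":0,"z":0,"rx":0,"ry":0,"rz":0},{"x":0,"y":0,"z":0,"rx":0,"ry":0,"rz":0}]}' | bash okz.sh && python3 -m crank '{"rows":[{"x":0,"y":0,"z":0.002,"rx":0,"ry":0,"rz":0},{"x":0,"y":0,"z":0.002,"rx":0,"ry":0,"rz":0},{"x":0,"y":0,"z":0.001,"rx":0,"ry":0,"rz":0}]}' | bash okz.sh && python3 -m crank '{"rows":[{"x":0,"y":0,"z":0.001,"rx":0,"ry":0,"rz":0}]}' | bash okz.sh && python3 -m crank '{"rows":[{"x":0,"y":0,"z":0.001,"rx":0,"ry":0,"rz":0}]}' | bash okz.sh && python3 -m crank '{"rows":[{"x":0,"y":0,"z":0.001,"rx":0,"ry":0,"rz":0}]}' | bash okz.sh && python3 -m crank '{"rows":[{"x":0,"y":0,"z":0.001,"rx":0,"ry":0,"rz":0}]}' | bash okz.sh
```

```text
eef_pos: [0.5689, 0.0293, 0.1467]
force: [0.6, 0.7, 0.8]
eef_pos: [0.5703, 0.0293, 0.1443]
force: [-3.2, -0.6, 12.0]
```

```bash
python3 -m crank '{"rows":[{"x":0,"y":0,"z":-0.02,"rx":0,"ry":0,"rz":0},{"x":0,"y":0,"z":-0.04,"rx":0,"ry":0,"rz":0},{"x":0,"y":0,"z":-0.04,"rx":0,"ry":0,"rz":0},{"x":0,"y":0,"z":-0.03,"rx":0,"ry":0,"rz":0},{"x":0,"y":0,"z":0,"rx":0,"ry":0,"rz":0},{"x":0,"y":0,"z":0,"rx":0,"ry":0,"rz":0}]}' | head -3
python3 - <<'E'
from h import *
np.set_printoptions(precision=4,suppress=True)
for c in ['wrist','scene']:
  t,im=snap(c)
  for n in ['pin','knob','spare']:
    for r in arm.landmark_of(c,n)[:1]: print(c,n,w(t,r['at']),round(r['confidence'],2))
s=arm.state();print(s['t'],s['force'],s['eef_pos'])
E
```

```text
t: 27.65
eef_pos: [0.5701, 0.0293, 0.2737]
ee_rot: [[-0.26, 0.966, 0.002], [0.966, 0.26, -0.0], [-0.001, 0.002, -1.0]]
wrist pin [0.5676 0.0302 0.0305] 0.86
wrist knob [0.5721 0.1204 0.1517] 0.66
scene knob [0.5744 0.1176 0.1497] 0.71
28.05 [-0.0709  0.3353  0.7131] [0.5694 0.0293 0.2721]
```

```bash
python3 -c "from station import arm; print(arm.sign_off())"
```

```text
the job is handed in; nothing more can be done
None
```

The pin is fully home: a 12 N touch on its head met it at 0.144 m, the height given for a seated pin. The lever was first swung to its dead stop (about 0.36 rad, eased back about 5 mm at the ball as the pin went in), nothing else was touched, and I handed the job in at about 28 s.

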